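# Tip a sealing ring out of its pocket and put it in the packing tray

## Task

Take the rubber sealing ring, the round part with a hole through it, out of its pocket in the wooden block and put it in the empty white foam packing tray. It lies too flush to grip, so first press down on the part of it that overhangs the well at the front of its pocket until it tips and stands up against the pocket, then grip the raised edge. Leave the solid disc lying in the other pocket.

Things in the scene. Friction and masses are not known exactly. Their poses are not given: they have to be found in the camera images.
- ring_centre (a point): Centre (half-way up) of the sealing ring: loose black rubber ring, 64 mm across, 10 mm thick, 20 mm hole, z its axis, flat in either pocket, top flush. Fingertips pressing wholly between 12 and 30 mm in front of its centre, down to shelf height, tip it past balance; it stays leaning at 40 to 65 degrees, rear edge over 10 mm above the block: grip it across its thickness, along block x.
- tip_block: Fixed pale wood block, 89 x 190 mm, 40 high. Origin: underside, midway between two pockets centred at x 0, y +-50 mm. Pocket: recess of 33 mm radius open to the front (-x), its floor a shelf 30 mm above the underside, ending at x = -1.5 mm. Before it a well, x -1.5 to -36, 66 mm wide, floor 4 mm above the underside; lip in front (to x = -46) and wood beside the wells only 20 mm high.
- blank_disc: Solid black rubber disc without a hole, 64 mm in diameter, 10 mm thick, loose, flat in the other pocket. Origin at the centre of its underside.
- packing_tray: White moulded foam packing tray, empty, fixed: 135 mm along x, 215 mm along y, rim 34 mm high. Origin at the centre of its underside; inside it is 102 by 182 mm, its floor 10 mm above the underside.
There are look-alikes about, which are no part of the job. What is shaped like the part that bears ring_centre but blue or red is not meant.

How it is judged:
On the way:
1. the ring has been tipped up by more than 35 degrees and still stands in its pocket (angle between ring_centre's own z axis and vertical between 0.61 and 2.53 rad and horizontal distance between ring_centre and tip_block below 0.075 m and z of ring_centre in the frame of tip_block below 0.044 m), for 0.2 s.
At the end, for the whole second after the job is handed in: The ring lies, leans or stands inside the packing tray (its centre between the tray's walls and less than 52 mm above the tray's underside), released; the solid disc still lies flat in its pocket, moved less than 15 mm and tilted less than 17 degrees (x of ring_centre in the frame of packing_tray between -0.051 and 0.051 m and y of ring_centre in the frame of packing_tray between -0.091 and 0.091 m and z of ring_centre in the frame of packing_tray below 0.052 m and distance of blank_disc from where it was at the start of the episode below 0.015 m and angle between blank_disc's own z axis and vertical below 0.3 rad); the robot touches nothing.
It fails at once if the solid disc is tipped up (30 degrees) or taken out of its pocket (20 mm) (angle between blank_disc's own z axis and vertical above 0.52 rad or distance of blank_disc from where it was at the start of the episode above 0.02 m).
It also fails if it takes over 38 s, if anything falls off the work surface, if the arm or the gripper's body presses on something with over 40 N, if the wrist force passes 120 N, or if a joint passes its speed limit or range.

## Robot

A 6-joint arm with a two-finger parallel gripper is mounted at the origin on a cart in front of the work surface, level with it; the furniture and walls round the work are solid. World frame = base frame: x ahead of the robot, y to its left, z up, the work surface at z = 0. Lengths are in m, angles in rad, forces in N, time in s.
With the tool pointing down it reaches from about 0.3 to 0.85 m from the base axis. Payload 5.4 kg.
Tool frame: the origin (TCP) lies at the centre of the arm's flange, where the gripper is bolted on; the fingertips stand 173 mm ahead of it and the grasp point (between the pads) lies 155 mm ahead of it; z points along the fingers, x is the direction in which the jaws open and shut, and the axes are right-handed (so a half turn about z gives the same grasp; the last joint's range is limited). The gripper opens to 85 mm and grips with 20 to 120 N. Pads are 22 mm wide; open, the fingers measure 114 mm over their backs; the gripper's body (76 mm by 85 mm) begins 54 mm behind the grasp point. The pads swing forward as they close: fully open they stand 13 mm farther back than shut.
Start: joints at [0.933, 0.158, 1.597, -0, 1.386, -0.21], TCP at [0.239, 0.523, 0.405] pointing down, gripper open.
Joint ranges: [-2.91, 2.91], [-0.94, 2.29], [0.18, 2.7], [-1.29, 4.43], [0.17, 2.64], [-3, 3]. Speed limits (rad/s): [2.57, 2.57, 3.14, 3.14, 3.14, 3.14].

## Interface

Orientations are given as a unit quaternion [x, y, z, w].
In Python, from cell import manip, imaging, ticket gives the robot as it stands. The module is installed in compiled form; this text tells all that it offers.
- The arm moves only by the shell command python3 -m crank 'ROWS' [OPENING] [FORCE]. ROWS is JSON, a list of rows, each an object of numbers: "x", "y", "z": the shift along the tool's x, y, z in m; "wx", "wy", "wz": the turn, a rotation vector about the tool's x, y, z in degrees. In form: [{"x": .., "y": .., "z": .., "wx": .., "wy": .., "wz": ..}, ...]. A call has exactly 10 rows; each row shifts and turns the commanded pose from where the row before left it, along the tool's axes as they then stand; what a row does not reach is not made up. A row lasts 1/8 s, in which the tool goes at most 62.5 mm and 10.7 degrees, less where a joint would pass 70% of its speed; a pose out of reach is approached as far as the arm can. A call is refused whole if a number of a shift passes 0.0625 or a number of a turn 10.7, either way. A call with a gripper value outside its range is refused whole. OPENING is the closure, from 0 (fully open) to 1 (shut), set as the call begins (- or left out, the last holds). The fingers move at their own pace and stop on an object; FORCE is the grip in N (left out, the last holds). Time passes only in rows, so rows that do not move let the fingers close, or fill a call up. It gives the time, the measured TCP pose, the force and the opening at its end, in the units of the state.
- manip.sense(): the state, without advancing time (a new reading comes with each control period).
- imaging.read_camera(name): name is "scene" or "top" or "wrist"; returns a dict with "frame" (420x560x3 uint8, red, green, blue), "mtx" (3x3 intrinsics, pixels), "D" ([k1, k2, p1, p2, k3] as OpenCV has them; the pictures are not rectified), "world_from_camera" (4x4, takes a point from camera to world coordinates). Camera axes: x right, y down, z forward; pixel columns grow to the right and rows downward; lengths in m; the calibration is good to about 2 mm. A picture is of the moment at which its call begins. There is no depth.
- ticket.hand_in(): hands the job in, once; it reports no verdict.
The state is a dict: "time": time; "joint_positions": joint angles; "qvel": joint speeds; "effort": joint torques, N m; "eef_pos": TCP position; "ee_rot": TCP orientation; "wrist_force": force on the tool from outside, world axes, zero at the start; "wrist_torque": the same for the moment, N m; "opening": opening from 0.0 (shut) to 1.0 (fully open).
Only numpy, scipy, OpenCV 4.12 (cv2) and the standard library are available. Lean on these libraries where they do the work, as an engineer would, in place of code of your own. Each camera call takes 0.05 s, during which the arm holds its last target. There are 200 camera calls.

## Working session

There is one attempt and no reset: what is moved stays moved. The work goes in short steps, Python scripts to look and compute and a shell command to move; the robot and the scene stay as the last step left them, time stands still between calls to the robot, and variables do not carry over. Pictures are saved under pics/ and viewed, about 8 in all and at most 12, crops included, and the job is handed in when it is done.

```bash
mkdir -p pics; cat > h.py <<'E'
import numpy as np, cv2
from cell import manip, imaging, ticket
from scipy.spatial.transform import Rotation as R
def cam(n,save=None):
    c=imaging.read_camera(n)
    if save: cv2.imwrite(f'pics/{save}.png',c['frame'][:,:,::-1])
    return c
def ray(c,uv,z):
    p=cv2.undistortPoints(np.array(uv,float).reshape(-1,1,2),np.array(c['mtx']),np.array(c['D'])).reshape(-1,2)
    T=np.array(c['world_from_camera']); d=np.c_[p,np.ones(len(p))]@T[:3,:3].T; o=T[:3,3]
    return o+d*((z-o[2])/d[:,2])[:,None]
E
python3 - <<'E'
from h import *
import pickle
a=[cam('scene'),cam('top')]
pickle.dump(a,open('c0.pkl','wb'))
im=np.hstack([x['frame'] for x in a])[:,:,::-1]
cv2.imwrite('pics/top0.png',a[1]['frame'][:,:,::-1]);cv2.imwrite('pics/scene0.png',a[0]['frame'][:,:,::-1])
s=manip.sense();print(s['eef_pos'],s['ee_rot'],s['opening'],s['time'])
E
```

```text
[0.23840574 0.52296979 0.40378252] [ 8.41094298e-01  5.40887763e-01 -8.47761772e-04  3.02154091e-04] 1.0008669318615007 0.1
```

View pics/top0.png

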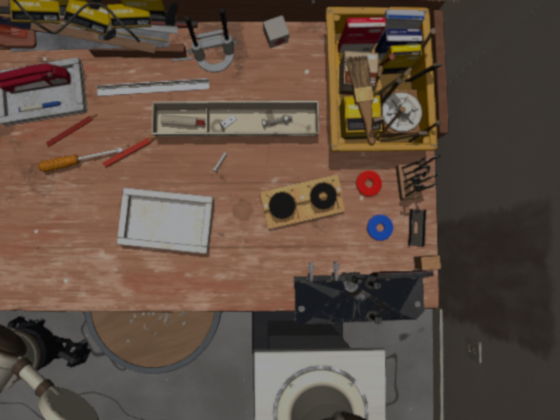

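View pics/scene0.png

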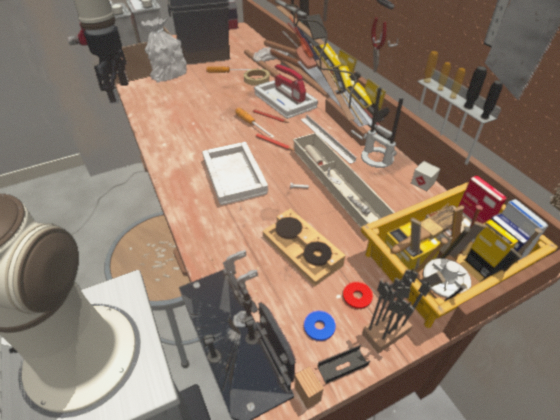

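The top view shows these candidates: a black part with a hole at (323,195), which is the ring; a solid black disc at (283,205); a red ring at (369,183); and a blue ring at (380,228). The last two are the wrong colour. The white tray is at (165,221), and the grey box at (40,95) already has things in it. I'll measure and take a close crop.

```bash
python3 - <<'E'
from h import *
import pickle
s,t=pickle.load(open('c0.pkl','rb'))
f=t['frame'];g=f.max(2)
def blobs(m,off):
    out=[]
    for c in cv2.findContours(m.astype('uint8'),cv2.RETR_EXTERNAL,cv2.CHAIN_APPROX_NONE)[0]:
        if cv2.contourArea(c)>150: out.append(c+np.array(off))
    return out
x0,y0,x1,y1=255,170,350,235
b=blobs(g[y0:y1,x0:x1]<60,(x0,y0))
for c in b:
    e=cv2.fitEllipse(c); p=ray(t,[e[0]],.04)[0]; print('blk',e,p, ray(t,[[e[0][0]-e[1][0]/2,e[0][1]],[e[0][0]+e[1][0]/2,e[0][1]]],.04)[:,1])
# block yellow top: 
h=cv2.cvtColor(f,cv2.COLOR_RGB2HSV)[y0:y1,x0:x1]
print('hsv wood',h[18,28],h[5,5],'px',f[195,300],f[175,270])
# tray
x2,y2=105,175
m=(f[y2:265,x2:225].min(2)>115).astype('uint8')
for c in blobs(m,(x2,y2)):
    r=cv2.minAreaRect(c);q=ray(t,cv2.boxPoints(r),.034);print('tray',r,q[:,:2].round(4),q.mean(0),np.linalg.norm(np.diff(q,axis=0),axis=1))
cv2.imwrite('pics/crop.png',np.hstack([cv2.resize(t['frame'][165:240,250:350],(400,300),interpolation=2),cv2.resize(s['frame'][200:290,250:370],(400,300),interpolation=2)])[:,:,::-1])
E
```

```text
blk ((281.7184143066406, 205.2783660888672), (24.89373207092285, 25.40013885498047), 179.64398193359375) [0.49999846 0.09042663 0.04      ] [0.1196951  0.06111875]
blk ((322.9535217285156, 195.73619079589844), (24.615007400512695, 25.42498016357422), 24.05955696105957) [ 0.52193578 -0.00723489  0.04      ] [ 0.02191579 -0.03645897]
hsv wood [ 20 116 156] [ 10 115 129] px [158 129  87] [131  94  74]
tray ((164.17794799804688, 219.8900604248047), (89.9639663696289, 56.677040100097656), 5.85601282119751) [[0.4129 0.4805]
 [0.5464 0.4682]
 [0.5229 0.2552]
 [0.3902 0.2689]] [0.46811283 0.36822244 0.034     ] [0.13410513 0.21433976 0.1334311 ]
```

View pics/crop.png

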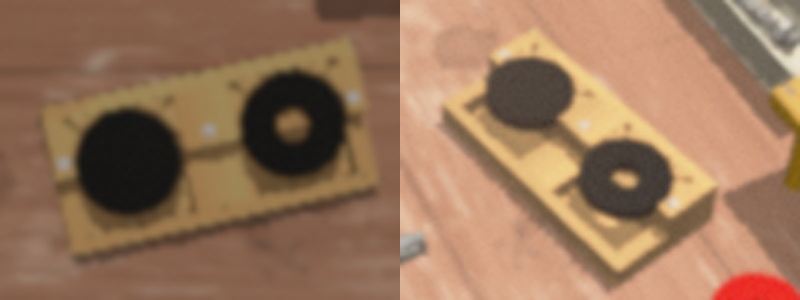

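The crop shows the black ring at crop (290,122) with its hole, the solid disc at (130,160), and the wells on the robot side. The pocket spacing measures 100.1 mm against 100, and the tray 134 x 214 mm against 135 x 215, so both agree. Next I'll plan the move to above the press point, with the jaws shut and lying along block y.

```bash
cat >> h.py <<'E'
def go(p,yaw,n,z=None,tilt=None):
    """n equal rows taking TCP to p, tool down, tool x at yaw (deg)"""
    s=manip.sense(); R0=R.from_quat(s['ee_rot']); p0=np.array(s['eef_pos'])
    Rt=R.from_euler('z',yaw,degrees=True)*R.from_euler('x',180,degrees=True)
    rel=(R0.inv()*Rt).as_rotvec()
    D=R0.inv().apply(np.array(p)-p0)
    M=sum(R.from_rotvec(rel*k/n).as_matrix() for k in range(n))
    d=np.linalg.solve(M,D); w=np.degrees(rel)/n
    print('t',round(s['time'],2),'n',n,'xyz',d.round(4),'w',w.round(2),'F',np.round(s['wrist_force'],1),'open',round(s['opening'],3),'pos',p0.round(4),'yaw',round(np.degrees(np.arctan2(*R0.as_matrix()[[1,0],0])),1))
    return d,w
E
python3 - <<'E'
from h import *
print(manip.sense()['joint_positions'])
for yaw in (102.6,-77.4): go([0.490,-0.014,0.32],yaw,10)
go([0.490,-0.014,0.32],12.6,10)
E
```

```text
[ 9.32907491e-01  1.59037568e-01  1.59811354e+00  3.48576433e-05
  1.38624122e+00 -2.10083931e-01]
t 0.1 n 10 xyz [-0.0506  0.0328  0.0084] w [-0.01  0.01 -3.71] F [-0.2  0.3 -0.4] open 1.001 pos [0.2384 0.523  0.4038] yaw 65.5
t 0.1 n 10 xyz [0.0315 0.0711 0.0084] w [1.000e-02 1.000e-02 1.429e+01] F [-0.2  0.3 -0.4] open 1.001 pos [0.2384 0.523  0.4038] yaw 65.5
t 0.1 n 10 xyz [-0.0175  0.0589  0.0084] w [0.   0.01 5.29] F [-0.2  0.3 -0.4] open 1.001 pos [0.2384 0.523  0.4038] yaw 65.5
```

```bash
python3 -m crank '[{"x":-0.0506,"y":0.0328,"z":0.0084,"wz":-3.71},{"x":-0.0506,"y":0.0328,"z":0.0084,"wz":-3.71},{"x":-0.0506,"y":0.0328,"z":0.0084,"wz":-3.71},{"x":-0.0506,"y":0.0328,"z":0.0084,"wz":-3.71},{"x":-0.0506,"y":0.0328,"z":0.0084,"wz":-3.71},{"x":-0.0506,"y":0.0328,"z":0.0084,"wz":-3.71},{"x":-0.0506,"y":0.0328,"z":0.0084,"wz":-3.71},{"x":-0.0506,"y":0.0328,"z":0.0084,"wz":-3.71},{"x":-0.0506,"y":0.0328,"z":0.0084,"wz":-3.71},{"x":-0.0506,"y":0.0328,"z":0.0084,"wz":-3.71}]' 1 60
python3 - <<'E'
from h import *
c=cam('wrist','w1')
go([0.4986,-0.0122,0.24],102.6,10)
T=np.array(c['world_from_camera']);print(T.round(3))
E
```

```text
t 0.15 n 10 xyz [-0.0503  0.0336  0.0164] w [-0.    0.01 -3.71] F [-0.4 -0.2 -0.9] open 0.997 pos [0.2384 0.523  0.4039] yaw 65.5
[[ 0.414  0.863  0.291  0.163]
 [ 0.91  -0.391 -0.135  0.558]
 [-0.002  0.32  -0.947  0.374]
 [ 0.     0.     0.     1.   ]]validation failed for argument at $[0]...
```

View pics/w1.png

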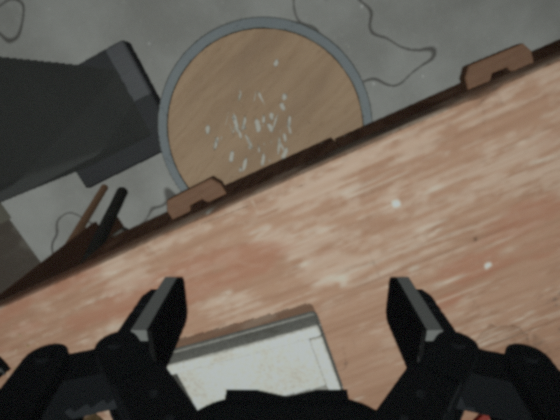

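That move was refused and the arm stayed put. The wrist view at the start pose shows the tray edge at (260,360). I'll retype the rows with all the keys.

```bash
python3 -m crank '[{"x":-0.0506,"y":0.0328,"z":0.0084,"wx":0,"wy":0,"wz":-3.71},{"x":-0.0506,"y":0.0328,"z":0.0084,"wx":0,"wy":0,"wz":-3.71},{"x":-0.0506,"y":0.0328,"z":0.0084,"wx":0,"wy":0,"wz":-3.71},{"x":-0.0506,"y":0.0328,"z":0.0084,"wx":0,"wy":0,"wz":-3.71},{"x":-0.0506,"y":0.0328,"z":0.0084,"wx":0,"wy":0,"wz":-3.71},{"x":-0.0506,"y":0.0328,"z":0.0084,"wx":0,"wy":0,"wz":-3.71},{"x":-0.0506,"y":0.0328,"z":0.0084,"wx":0,"wy":0,"wz":-3.71},{"x":-0.0506,"y":0.0328,"z":0.0084,"wx":0,"wy":0,"wz":-3.71},{"x":-0.0506,"y":0.0328,"z":0.0084,"wx":0,"wy":0,"wz":-3.71},{"x":-0.0506,"y":0.0328,"z":0.0084,"wx":0,"wy":0,"wz":-3.71}]' 1 60
python3 - <<'E'
from h import *
c=cam('wrist','w2')
go([0.4986,-0.0122,0.24],102.6,6)
E
```

```text
time: 1.4
eef_pos: [0.4911, -0.0153, 0.3203]
ee_rot: [0.625, 0.781, 0.0, 0.0]
wrist_force: [0.8, 0.7, -0.1]
opening: -0.002
t 1.45 n 6 xyz [0.0011 0.001  0.0132] w [ 0.01  0.03 -0.  ] F [-0.4 -5.9  0.3] open 0.003 pos [ 0.4943 -0.0199  0.3189] yaw 102.6
```

View pics/w2.png

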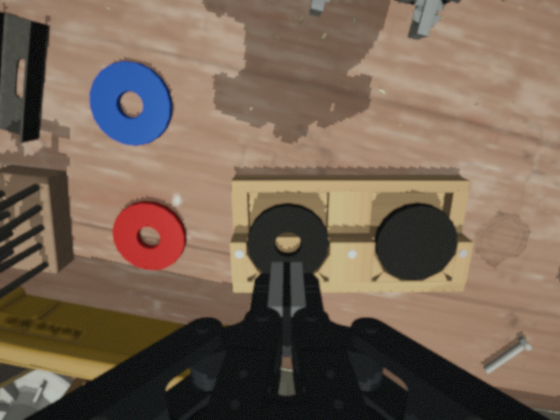

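The wrist view shows the ring at (288,240) with its hole, the disc at (416,242), and the wells towards the image top, on the robot side. The closed fingertips are at (288,265). I'll measure the ring from this view.

```bash
python3 - <<'E'
from h import *
c=cam('wrist'); f=c['frame']; g=f.max(2)
m=np.zeros(g.shape,'uint8'); m[195:290,235:465]=(g[195:290,235:465]<50)
C=[]
for k in sorted(cv2.findContours(m,cv2.RETR_EXTERNAL,cv2.CHAIN_APPROX_NONE)[0],key=cv2.contourArea)[-2:]:
    k=k.reshape(-1,2); k=k[(k[:,1]<258)]
    p=ray(c,k,.04); 
    A=np.c_[2*p[:,:2],np.ones(len(p))]; q=np.linalg.lstsq(A,(p[:,:2]**2).sum(1),rcond=None)[0]
    r=np.sqrt(q[2]+q[0]**2+q[1]**2); print('centre',q[:2].round(4),'r',r.round(4), k.mean(0)); C.append(q[:2])
d=C[1]-C[0]; print(np.linalg.norm(d),d)
go([0.4986,-0.0122,0.24],102.6,6)
E
```

```text
centre [ 0.52   -0.0071] r 0.0305 [295.79310345 223.65517241]
centre [0.4984 0.0894] r 0.0312 [425.25 223.25]
0.09883343118728026 [-0.02165015  0.09643297]
t 1.5 n 6 xyz [0.0006 0.0012 0.0132] w [-0.01  0.01 -0.04] F [-0.6 -0.2 -0.3] open -0.005 pos [ 0.4924 -0.0173  0.3192] yaw 102.4
```

Both views agree within 2 mm: the ring centre is at about (0.521, -0.007). I'll press 24 mm in front of it.

```bash
python3 -m crank '[{"x":0.0008,"y":0.0012,"z":0.0188,"wx":0,"wy":0,"wz":0},{"x":0.0008,"y":0.0012,"z":0.0188,"wx":0,"wy":0,"wz":0},{"x":0.0008,"y":0.0012,"z":0.0188,"wx":0,"wy":0,"wz":0},{"x":0.0008,"y":0.0012,"z":0.0188,"wx":0,"wy":0,"wz":0},{"x":0.0008,"y":0.0012,"z":0.0188,"wx":0,"wy":0,"wz":0},{"x":0,"y":0,"z":0.004,"wx":0,"wy":0,"wz":0},{"x":0,"y":0,"z":0.005,"wx":0,"wy":0,"wz":0},{"x":0,"y":0,"z":0.005,"wx":0,"wy":0,"wz":0},{"x":0,"y":0,"z":0.005,"wx":0,"wy":0,"wz":0},{"x":0,"y":0,"z":0.004,"wx":0,"wy":0,"wz":0}]'
python3 - <<'E'
from h import *
c=cam('wrist','w3')
go([0.4976,-0.0122,0.203],102.6,1)
E
```

```text
time: 2.75
eef_pos: [0.4953, -0.0082, 0.2036]
ee_rot: [0.625, 0.78, 0.0, 0.0]
wrist_force: [0.5, -0.1, 0.1]
opening: -0.0
t 2.8 n 1 xyz [-0.0046  0.0016  0.    ] w [-0.04 -0.02 -0.02] F [-0.4  1.2  0. ] open 0.0 pos [ 0.495  -0.0081  0.203 ] yaw 102.6
```

View pics/w3.png

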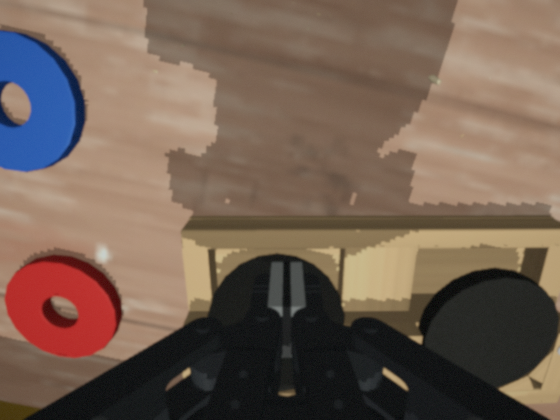

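The wrist view shows the tips at (287,265) bearing on the ring's front, with its front edge at row 255. The force is about zero. I'll press 3 mm lower, then rise and turn the jaws towards block x.

```bash
python3 -m crank '[{"x":-0.003,"y":0.002,"z":0.003,"wx":0,"wy":0,"wz":0},{"x":0,"y":0,"z":0,"wx":0,"wy":0,"wz":0},{"x":0,"y":0,"z":-0.015,"wx":0,"wy":0,"wz":0},{"x":0,"y":0,"z":-0.03,"wx":0,"wy":0,"wz":0},{"x":0,"y":0,"z":-0.03,"wx":0,"wy":0,"wz":10},{"x":0,"y":0,"z":-0.02,"wx":0,"wy":0,"wz":10},{"x":0,"y":0,"z":0,"wx":0,"wy":0,"wz":10},{"x":0,"y":0,"z":0,"wx":0,"wy":0,"wz":10},{"x":0,"y":0,"z":0,"wx":0,"wy":0,"wz":10},{"x":0,"y":0,"z":0,"wx":0,"wy":0,"wz":10}]'
python3 -m crank '[{"x":0,"y":0,"z":0,"wx":0,"wy":0,"wz":10},{"x":0,"y":0,"z":0,"wx":0,"wy":0,"wz":10},{"x":0,"y":0,"z":0,"wx":0,"wy":0,"wz":10},{"x":0,"y":0,"z":0,"wx":0,"wy":0,"wz":0},{"x":0,"y":0,"z":0,"wx":0,"wy":0,"wz":0},{"x":0,"y":0,"z":0,"wx":0,"wy":0,"wz":0},{"x":0,"y":0,"z":0,"wx":0,"wy":0,"wz":0},{"x":0,"y":0,"z":0,"wx":0,"wy":0,"wz":0},{"x":0,"y":0,"z":0,"wx":0,"wy":0,"wz":0},{"x":0,"y":0,"z":0,"wx":0,"wy":0,"wz":0}]' 0.35
python3 - <<'E'
from h import *
import pickle
c=cam('wrist'); s=cam('scene'); t=cam('top'); pickle.dump((c,s,t),open('c1.pkl','wb'))
cv2.imwrite('pics/w4.png',np.hstack([cv2.resize(c['frame'],(400,300)),cv2.resize(s['frame'][190:295,250:390],(400,300),interpolation=2)])[:,:,::-1])
go([0.4976,-0.0122,0.203],12.6,1)
E
```

```text
time: 4.05
eef_pos: [0.4982, -0.0107, 0.297]
ee_rot: [0.933, 0.36, 0.001, 0.001]
wrist_force: [-0.4, -0.5, -0.0]
opening: -0.001
time: 5.3
eef_pos: [0.4979, -0.0106, 0.2957]
ee_rot: [0.994, 0.11, -0.0, -0.0]
wrist_force: [0.2, -0.2, 0.2]
opening: 0.65
t 5.45 n 1 xyz [-0.0006  0.0015  0.0927] w [-0.    0.   -0.01] F [0.4 0.8 0.1] open 0.653 pos [ 0.4979 -0.0106  0.2957] yaw 12.6
```

View pics/w4.png

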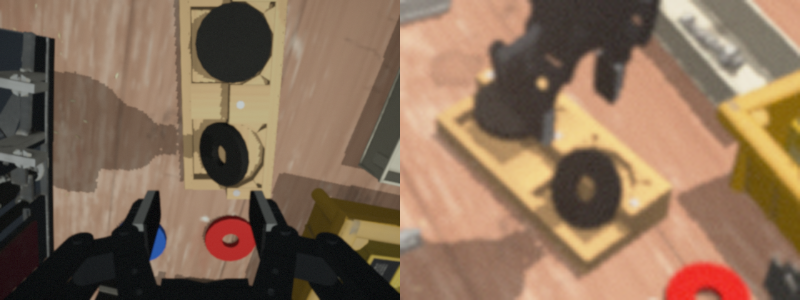

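The ring stands tipped: it appears as a narrow ellipse at (224,153) in the scaled wrist view, with its upper edge to the rear. The disc is still flat. I'll measure the ring's extent along block x to get its lean.

```bash
python3 - <<'E'
from h import *
import pickle
c,s,t=pickle.load(open('c1.pkl','rb'))
g=c['frame'].max(2); m=np.zeros(g.shape,'uint8'); m[165:268,268:365]=g[165:268,268:365]<50
k=max(cv2.findContours(m,cv2.RETR_EXTERNAL,cv2.CHAIN_APPROX_NONE)[0],key=cv2.contourArea).reshape(-1,2)
print(k.min(0),k.max(0),cv2.fitEllipse(k))
print('cam',np.array(c['world_from_camera'])[:3,3])
C=np.array([.521,-.007]);ux=np.array([.976,.218]);uy=np.array([-.218,.976])
for z in (.01,.03,.05,.06):
    p=ray(c,k,z)[:,:2]-C; X=p@ux;Y=p@uy; print(z,'X',X.min().round(4),X.max().round(4),'Y at Xmin,Xmax',Y[X.argmin()].round(4),Y[X.argmax()].round(4),'Y',Y.min().round(4),Y.max().round(4))
E
```

```text
[280 172] [346 260] ((313.0854797363281, 215.256591796875), (63.45305633544922, 89.9769058227539), 163.9998016357422)
cam [0.48020613 0.07087803 0.26536008]
0.01 X -0.0277 0.0237 Y at Xmin,Xmax -0.004 -0.0196 Y -0.0457 0.0265
0.03 X -0.0273 0.02 Y at Xmin,Xmax 0.003 -0.0114 Y -0.0354 0.0311
0.05 X -0.027 0.0164 Y at Xmin,Xmax 0.0099 -0.0033 Y -0.0252 0.0356
0.06 X -0.0268 0.0146 Y at Xmin,Xmax 0.0134 0.0008 Y -0.0201 0.0379
```

Along block x the ring spans -27.5 to +16 mm, a lean of about 56°, with its rear edge about 17 mm above the block. I'll approach with the tool tilted 22° and the jaws part open.

```bash
sed -i "s/^    rel=/    if tilt: Rt=Rt*R.from_euler('y',-tilt,degrees=True)\n    rel=/" h.py; cat >> h.py <<'E'
C=np.array([.521,-.007]);ux=np.array([.976,.218])
def blk(X,Z,Y=0): return np.r_[C+X*ux+Y*np.array([-.218,.976]),Z]
E
python3 - <<'E'
from h import *
go(blk(.0882,.254),12.6,8,tilt=22)
E
```

```text
t 5.45 n 8 xyz [0.0147 0.0002 0.0028] w [-0.   -2.75 -0.  ] F [0.4 0.8 0.1] open 0.653 pos [ 0.4979 -0.0106  0.2957] yaw 12.6
```

```bash
python3 -m crank '[{"x":0.0147,"y":0.0002,"z":0.0028,"wx":0,"wy":-2.75,"wz":0},{"x":0.0147,"y":0.0002,"z":0.0028,"wx":0,"wy":-2.75,"wz":0},{"x":0.0147,"y":0.0002,"z":0.0028,"wx":0,"wy":-2.75,"wz":0},{"x":0.0147,"y":0.0002,"z":0.0028,"wx":0,"wy":-2.75,"wz":0},{"x":0.0147,"y":0.0002,"z":0.0028,"wx":0,"wy":-2.75,"wz":0},{"x":0.0147,"y":0.0002,"z":0.0028,"wx":0,"wy":-2.75,"wz":0},{"x":0.0147,"y":0.0002,"z":0.0028,"wx":0,"wy":-2.75,"wz":0},{"x":0.0147,"y":0.0002,"z":0.0028,"wx":0,"wy":-2.75,"wz":0},{"x":0,"y":0,"z":0,"wx":0,"wy":0,"wz":0},{"x":0,"y":0,"z":0,"wx":0,"wy":0,"wz":0}]' 0.62
python3 - <<'E'
from h import *
c=cam('wrist','w5')
go(blk(.0694,.2075),12.6,6,tilt=22)
E
```

```text
time: 6.7
eef_pos: [0.6068, 0.0121, 0.2543]
ee_rot: [0.976, 0.108, -0.189, 0.021]
wrist_force: [0.3, 0.7, 0.0]
opening: 0.384
t 6.75 n 6 xyz [ 0.0001 -0.      0.0084] w [-0.   -0.01 -0.  ] F [-1.1  0.1  0.1] open 0.38 pos [0.6068 0.012  0.2545] yaw 12.6
```

View pics/w5.png

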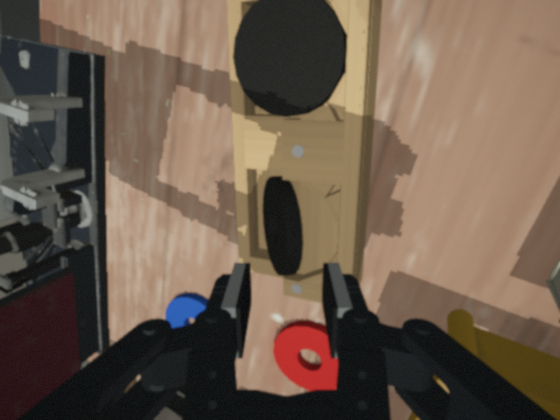

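The wrist view shows the ring almost edge-on at (283,225), centred between the fingers at columns 245 to 328. I'll go in and close.

```bash
python3 -m crank '[{"x":0,"y":0,"z":0.01,"wx":0,"wy":0,"wz":0},{"x":0,"y":0,"z":0.01,"wx":0,"wy":0,"wz":0},{"x":0,"y":0,"z":0.008,"wx":0,"wy":0,"wz":0},{"x":0,"y":0,"z":0.006,"wx":0,"wy":0,"wz":0},{"x":0,"y":0,"z":0.006,"wx":0,"wy":0,"wz":0},{"x":0,"y":0,"z":0.005,"wx":0,"wy":0,"wz":0},{"x":0,"y":0,"z":0.005,"wx":0,"wy":0,"wz":0},{"x":0,"y":0,"z":0,"wx":0,"wy":0,"wz":0},{"x":0,"y":0,"z":0,"wx":0,"wy":0,"wz":0},{"x":0,"y":0,"z":0,"wx":0,"wy":0,"wz":0}]'
python3 -m crank '[{"x":0,"y":0,"z":0,"wx":0,"wy":0,"wz":0},{"x":0,"y":0,"z":0,"wx":0,"wy":0,"wz":0},{"x":0,"y":0,"z":0,"wx":0,"wy":0,"wz":0},{"x":0,"y":0,"z":0,"wx":0,"wy":0,"wz":0},{"x":0,"y":0,"z":0,"wx":0,"wy":0,"wz":0},{"x":0,"y":0,"z":0,"wx":0,"wy":0,"wz":0},{"x":0,"y":0,"z":0,"wx":0,"wy":0,"wz":0},{"x":0,"y":0,"z":0,"wx":0,"wy":0,"wz":0},{"x":0,"y":0,"z":0,"wx":0,"wy":0,"wz":0},{"x":0,"y":0,"z":0,"wx":0,"wy":0,"wz":0}]' 1 50
python3 - <<'E'
from h import *
go(blk(.0694,.2075),12.6,6,tilt=22)
E
```

```text
time: 8.0
eef_pos: [0.589, 0.008, 0.2082]
ee_rot: [0.976, 0.108, -0.189, 0.021]
wrist_force: [0.1, 0.6, -0.2]
opening: 0.38
time: 9.25
eef_pos: [0.5886, 0.0079, 0.2084]
ee_rot: [0.976, 0.108, -0.19, 0.021]
wrist_force: [-3.8, -0.6, 6.1]
opening: 0.111
t 9.25 n 6 xyz [ 0.0001 -0.      0.0001] w [ 0.    0.02 -0.  ] F [-3.8 -0.6  6.1] open 0.111 pos [0.5886 0.0079 0.2084] yaw 12.6
```

It's gripped at 9.4 mm opening, against the 10 mm part. Now I'll lift along the tool axis and check.

```bash
python3 -m crank '[{"x":0,"y":0,"z":-0.005,"wx":0,"wy":0,"wz":0},{"x":0,"y":0,"z":-0.01,"wx":0,"wy":0,"wz":0},{"x":0,"y":0,"z":-0.015,"wx":0,"wy":0,"wz":0},{"x":0,"y":0,"z":-0.015,"wx":0,"wy":0,"wz":0},{"x":-0.006,"y":0,"z":-0.015,"wx":0,"wy":0,"wz":0},{"x":-0.006,"y":0,"z":-0.02,"wx":0,"wy":0,"wz":0},{"x":-0.006,"y":0,"z":-0.02,"wx":0,"wy":0,"wz":0},{"x":-0.006,"y":0,"z":-0.02,"wx":0,"wy":0,"wz":0},{"x":-0.006,"y":0,"z":-0.02,"wx":0,"wy":0,"wz":0},{"x":0,"y":0,"z":0,"wx":0,"wy":0,"wz":0}]'
python3 - <<'E'
from h import *
c=cam('wrist'); s=cam('scene')
cv2.imwrite('pics/w6.png',np.hstack([cv2.resize(c['frame'],(400,300)),cv2.resize(s['frame'][130:295,200:420],(400,300),interpolation=2)])[:,:,::-1])
# tray: centre .468,.368 ; tray y-axis yaw
for yaw in (12.6,6,): go([.468,.368,.30],yaw,10)
E
```

```text
time: 10.5
eef_pos: [0.6135, 0.0133, 0.3516]
ee_rot: [0.976, 0.108, -0.187, 0.022]
wrist_force: [-0.7, -0.0, -0.7]
opening: 0.1
t 10.6 n 10 xyz [-0.0053 -0.0378  0.0061] w [-0.   2.2 -0. ] F [-0.1  0.4 -0.1] open 0.103 pos [0.6127 0.0134 0.3487] yaw 12.6
t 10.6 n 10 xyz [-0.0072 -0.0374  0.0064] w [0.13 2.2  0.65] F [-0.1  0.4 -0.1] open 0.103 pos [0.6127 0.0134 0.3487] yaw 12.6
```

View pics/w6.png

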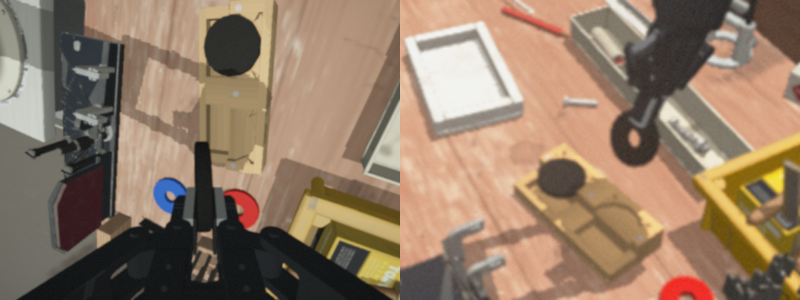

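The ring is held upright in the jaws (wrist view, column 205), and the disc is still flat in its pocket. I'll carry it over the tray.

```bash
python3 -m crank '[{"x":-0.0072,"y":-0.0374,"z":0.0064,"wx":0.13,"wy":2.2,"wz":0.65},{"x":-0.0072,"y":-0.0374,"z":0.0064,"wx":0.13,"wy":2.2,"wz":0.65},{"x":-0.0072,"y":-0.0374,"z":0.0064,"wx":0.13,"wy":2.2,"wz":0.65},{"x":-0.0072,"y":-0.0374,"z":0.0064,"wx":0.13,"wy":2.2,"wz":0.65},{"x":-0.0072,"y":-0.0374,"z":0.0064,"wx":0.13,"wy":2.2,"wz":0.65},{"x":-0.0072,"y":-0.0374,"z":0.0064,"wx":0.13,"wy":2.2,"wz":0.65},{"x":-0.0072,"y":-0.0374,"z":0.0064,"wx":0.13,"wy":2.2,"wz":0.65},{"x":-0.0072,"y":-0.0374,"z":0.0064,"wx":0.13,"wy":2.2,"wz":0.65},{"x":-0.0072,"y":-0.0374,"z":0.0064,"wx":0.13,"wy":2.2,"wz":0.65},{"x":-0.0072,"y":-0.0374,"z":0.0064,"wx":0.13,"wy":2.2,"wz":0.65}]'
python3 -c "
from h import *
go([.468,.368,.238],6,6)"
```

```text
time: 11.85
eef_pos: [0.4673, 0.3685, 0.2988]
ee_rot: [0.999, 0.052, -0.0, 0.0]
wrist_force: [-0.6, -0.5, 0.8]
opening: 0.101
t 11.85 n 6 xyz [0.0001 0.0001 0.0101] w [ 0.    0.01 -0.  ] F [-0.6 -0.5  0.8] open 0.101 pos [0.4673 0.3685 0.2988] yaw 6.0
```

```bash
python3 -m crank '[{"x":0,"y":0,"z":0.012,"wx":0,"wy":0,"wz":0},{"x":0,"y":0,"z":0.012,"wx":0,"wy":0,"wz":0},{"x":0,"y":0,"z":0.012,"wx":0,"wy":0,"wz":0},{"x":0,"y":0,"z":0.01,"wx":0,"wy":0,"wz":0},{"x":0,"y":0,"z":0.006,"wx":0,"wy":0,"wz":0},{"x":0,"y":0,"z":0.004,"wx":0,"wy":0,"wz":0},{"x":0,"y":0,"z":0.003,"wx":0,"wy":0,"wz":0},{"x":0,"y":0,"z":0.002,"wx":0,"wy":0,"wz":0},{"x":0,"y":0,"z":0,"wx":0,"wy":0,"wz":0},{"x":0,"y":0,"z":0,"wx":0,"wy":0,"wz":0}]'
python3 - <<'E'
from h import *
c=cam('wrist'); s=cam('scene')
cv2.imwrite('pics/w7.png',np.hstack([cv2.resize(c['frame'],(400,300)),cv2.resize(s['frame'][100:235,150:330],(400,300),interpolation=2)])[:,:,::-1])
E
```

```text
time: 13.1
eef_pos: [0.4684, 0.3678, 0.2396]
ee_rot: [0.999, 0.052, 0.0, -0.0]
wrist_force: [0.2, -0.1, 0.1]
opening: 0.098
```

View pics/w7.png

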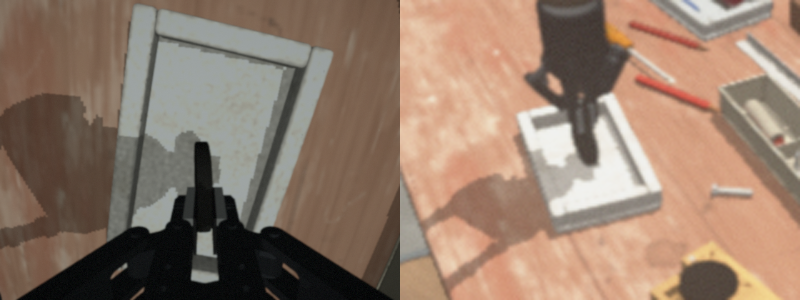

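The ring hangs inside the tray, clear of the walls and just above the floor. I'll release it and retreat.

```bash
python3 -m crank '[{"x":0,"y":0,"z":0,"wx":0,"wy":0,"wz":0},{"x":0,"y":0,"z":0,"wx":0,"wy":0,"wz":0},{"x":0,"y":0,"z":0,"wx":0,"wy":0,"wz":0},{"x":0,"y":0,"z":0,"wx":0,"wy":0,"wz":0},{"x":0,"y":0,"z":-0.01,"wx":0,"wy":0,"wz":0},{"x":0,"y":0,"z":-0.02,"wx":0,"wy":0,"wz":0},{"x":0,"y":0,"z":-0.03,"wx":0,"wy":0,"wz":0},{"x":0,"y":0,"z":-0.03,"wx":0,"wy":0,"wz":0},{"x":0,"y":0,"z":-0.03,"wx":0,"wy":0,"wz":0},{"x":0,"y":0,"z":0,"wx":0,"wy":0,"wz":0}]' 0.5
python3 -m crank '[{"x":0,"y":0.03,"z":0,"wx":0,"wy":0,"wz":0},{"x":0,"y":0.03,"z":0,"wx":0,"wy":0,"wz":0},{"x":0,"y":0.03,"z":0,"wx":0,"wy":0,"wz":0},{"x":0,"y":0.03,"z":0,"wx":0,"wy":0,"wz":0},{"x":0,"y":0,"z":0,"wx":0,"wy":0,"wz":0},{"x":0,"y":0,"z":0,"wx":0,"wy":0,"wz":0},{"x":0,"y":0,"z":0,"wx":0,"wy":0,"wz":0},{"x":0,"y":0,"z":0,"wx":0,"wy":0,"wz":0},{"x":0,"y":0,"z":0,"wx":0,"wy":0,"wz":0},{"x":0,"y":0,"z":0,"wx":0,"wy":0,"wz":0}]'
python3 - <<'E'
from h import *
c=cam('wrist'); s=cam('scene')
cv2.imwrite('pics/w8.png',np.hstack([cv2.resize(c['frame'],(400,300)),cv2.resize(s['frame'][110:290,150:390],(400,300),interpolation=2)])[:,:,::-1])
E
```

```text
time: 14.45
eef_pos: [0.4692, 0.3682, 0.3643]
ee_rot: [0.999, 0.052, 0.004, -0.002]
wrist_force: [1.0, -0.3, -0.6]
opening: 0.501
time: 15.7
eef_pos: [0.4808, 0.2485, 0.3593]
ee_rot: [0.999, 0.052, 0.0, -0.0]
wrist_force: [1.1, -0.0, -0.4]
opening: 0.494
```

View pics/w8.png

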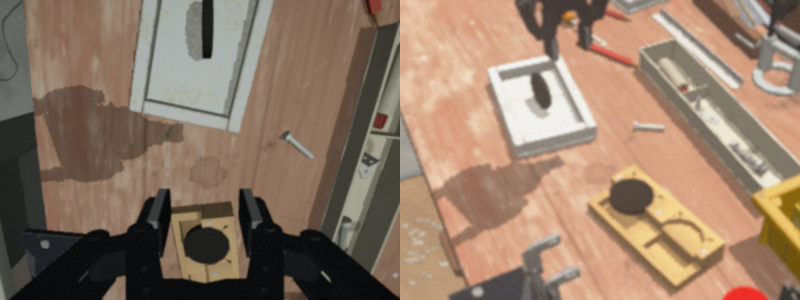

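The ring stands on its edge inside the tray, released, which the judging allows. It can't roll or fall outside the limits. The disc is flat in its pocket and the gripper is clear, so I'm handing in.

```bash
python3 -c "
from h import *
print(ticket.hand_in())"
```

```text
the job is handed in; nothing more can be done
None
```

The ring is out of its pocket and in the white foam tray, and I handed the job in at about 16 s of the 38 s allowed. I pressed down the ring's front overhang, and it stayed leaning at about 56°. I gripped the raised edge along block x with the tool tilted 22°, carried it over the tray and released it.

- **Last look (wrist and scene cameras):** The ring stands on its edge inside the tray, released, rather than lying flat. The solid disc is flat in its pocket. The gripper is clear of everything, with about 1 N at the wrist, which is at noise level.
- **Measurements:** Pocket spacing came out at 100.1 mm from the top camera and 98.8 mm from the wrist camera, against 100 mm. The two views agreed on the ring's centre within 2 mm.
- **What went wrong:** The first move command was refused because its rows were missing keys. Nothing moved, and I retyped it.
- **Not checked:** I judged the disc's position by eye and did not measure it again at the end. Handing in gave no verdict.

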